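# Blow the kiln dust out of a bisque beaker on the press-down air rinser

## Task

Blow the kiln dust out of the faceted beaker that lies on its side on the ware board: pick it up, turn it mouth down over the upright air post of the press-down rinser and push it squarely down on the sprung spider until the spider is fully home on its stop. Bisque is brittle, so press firmly but do not slam it, and leave the bowl, the cup, the brush and the rib around it where they are. Finish while still holding the beaker pressed down against the stop: do not let go.

Things in the scene. Friction and masses are not known exactly. Their poses are not given: they have to be found in the camera images.
- beaker: Bisque beaker with eight flat sides, the only faceted piece: 62 mm across flats, 100 mm tall, wall 5, floor 7, about 0.24 kg. It starts lying on a flat on the ware board, mouth facing the robot's left (+y) give or take 50 degrees; two flats stand upright, 62 mm apart, to be gripped. Origin: its middle, on its axis, 50 mm from each end. z runs from foot to open mouth; x and y are square to flats.
- beaker_rim (a point): Centre of the beaker's open mouth, in the plane of the rim, 50 mm from beaker along its z.
- rinser: Press-down air rinser, fixed: base plate 200 x 180 mm; round dust pan, radius 80 mm, with a slotted grate, 25 mm high; in its centre a brass valve housing, radius 15.5, top 44 mm above the table, with the air post in it. Gauge and air inlet, up to 70 mm high, on its far edge, 96 mm from the post along its +x. Origin: on the table surface on the post's axis, z up.
- post_tip (a point): Tip of the fixed upright air post, 112 mm above the table: 11 mm thick with a 17 mm nozzle head. It goes inside the upturned beaker.
- spider_top (a point): Centre of the top face of the sprung spider: six flat steel arms, 40 mm long from the post's axis, 7 mm wide, that take the beaker's rim. It stands 62 mm above the table when free and 50 mm when on its stop. It moves with the spider.
- valve (a joint): Travel of the sprung spider, m: 0 when free (up), 0.012 when pushed fully down on its hard stop (hub on the housing). The spring pushes up with about 7 N at first, 13 N at the stop; the beaker's weight alone does not move it.
- board: Wooden ware board, fixed, 170 x 400 mm, top face 18 mm above the table. Origin: under its centre, at the table surface; y along its length.
- bowl: Bystander: small round bisque bowl, 90 mm across, 42 mm tall, upright near the board's right (-y) end, on the side of the beaker's foot. Origin: centre of its underside.
- round_cup: Bystander: round bisque cup, 68 mm across, 60 mm tall, upright near the board's left (+y) end. Origin: centre of its underside.
- brush: Bystander: wooden brush 170 mm long, lying on the table on the robot's side of the rinser.
- rib: Bystander: flat wooden shaping rib, 45 x 95 x 7 mm, lying on the table behind the work. Farther back, at the table's far side, stand a jar, a plaster mould and a pot of tools, 95 mm tall and more.
There are look-alikes about, which are no part of the job. Leave any orange or yellow look-alike of the beaker alone.

How it is judged (in metres and radians):
On the way, in this order (a step that is already met when the one before it is completed fails the run):
1. the beaker is off the board and turned mouth down (angle between beaker's own z axis and vertical above 2.8 rad and height (world z) of beaker_rim above 0.075 m and contact force between beaker and board below 0.1 N), for 0.1 s.
2. it is lowered over the air post, the post standing inside it, the spider not yet home (angle between beaker's own z axis and vertical above 2.8 rad and horizontal distance between beaker_rim and post_tip below 0.017 m and height (world z) of beaker_rim below 0.105 m and value of joint valve below 0.009 m), for 0.1 s.
At the end, for the whole second after the job is handed in: The beaker is mouth down over the post, upright within 7 degrees, its rim centred on the post within 10 mm and bearing on the spider with more than 9 N; the spider is within 1 mm of its stop; the fingers hold or press the beaker, still, and the robot touches no part of the rinser (value of joint valve above 0.011 m and angle between beaker's own z axis and vertical above 3.02 rad and horizontal distance between beaker_rim and post_tip below 0.01 m and horizontal distance between beaker and post_tip below 0.014 m and contact force between beaker and rinser above 9 N and contact force between the fingers and beaker above 2 N and contact force between each of the arm, the fingers and rinser below 0.5 N and linear speed of beaker below 0.01 m/s); the arm keeps its last pose, push and grip.
It fails at once if the beaker is slammed or forced on the spider (over 60 N) (contact force between beaker and rinser above 60 N).
It fails at once if another piece of ware or a tool is shifted by more than 30 mm (distance of any of bowl, round_cup, brush, rib from where it was at the start of the episode above 0.03 m).
It also fails if it takes over 64 s, if anything falls off the work surface, if the arm or the gripper's body presses on something with over 40 N, if the wrist force passes 120 N, or if a joint passes its speed limit or range.

## Robot

A 6-joint arm with a two-finger parallel gripper is mounted at the origin on the work surface. World frame = base frame: x ahead of the robot, y to its left, z up, the work surface at z = 0. Lengths are in mm, angles in rad, forces in N, time in s.
With the tool pointing down it reaches from about 275 to 1000 mm from the base axis. Payload 8.4 kg.
Tool frame: the origin (TCP) lies between the finger pads; the fingertips stand 22 mm ahead of it and the grasp point (between the pads) lies 3 mm ahead of it (r.nose_length is the z of the fingertips in the tool frame, in mm); z points along the fingers, y is the line along which they close (so a half turn about z gives the same grasp; the last joint's range is limited). The gripper opens to 85 mm and grips with 20 to 120 N. Pads are 22 mm wide; open, the fingers measure 114 mm over their backs; the gripper's body (76 mm by 85 mm) begins 54 mm behind the grasp point. The pads swing forward as they close: fully open they stand 13 mm farther back than shut.
Start: joints at [1.185, 0.353, 1.633, -0, 1.155, -0.002], TCP at [234.028, 579.533, 230.781] pointing down, gripper open.
Joint ranges: [-2.63, 2.63], [-0.92, 2.1], [0.06, 2.66], [-1.3, 4.44], [0, 2.69], [-3.02, 3.02]. Speed limits (rad/s): [2.22, 2.22, 2.79, 3.14, 3.14, 3.14].

## Interface

Orientations are given as [roll, pitch, yaw] about the fixed x, y, z axes, in that order (R = Rz(yaw) Ry(pitch) Rx(roll)).
In Python, from rig import r, cams gives the robot as it stands.
- The arm moves only by the shell command python3 -m handwheel 'ROWS' [FORCE]. ROWS is rows parted by semicolons, their numbers by spaces, 1 to 5 of them, each of 7 numbers: a rotation vector rx, ry, rz in rad, then dx, dy, dz in mm, then the opening from 0.0 (shut) to 1.0 (fully open); each row shifts and turns the commanded pose from where the row before left it, along the tool's axes as they then stand; what a row does not reach is not made up. A row lasts 1/12 s, in which the tool goes at most 41.7 mm and 0.125 rad, less where a joint would pass 70% of its speed; a pose out of reach is approached as far as the arm can. The fingers move at their own pace and stop on an object; FORCE is the grip in N (left out, the last holds). Time passes only in rows, so rows that do not move let the fingers close. It prints the time, the measured TCP pose, the force, the opening and the grip force at its end.
- r.sense(): the state, without advancing time (a new reading comes with each control period).
- cams.grab_frame(name): name is "side" or "top"; returns the picture (384x512x3 uint8, red, green, blue); there is no depth.
- cams.camera_params(name): a dict with "fx", "fy", "cx", "cy" (pixels), "rvec" (rotation vector, rad) and "tvec" (3), from world to camera coordinates, as OpenCV has them. Camera axes: x right, y down, z forward; pixel columns grow to the right and rows downward; lengths in mm; the calibration is good to about 2 mm. A picture is of the moment at which its call begins. camera_params takes no time and is no camera call.
- r.sign_off(): hands the job in; it is judged then, once.
The state is a dict: "clock": time; "qpos": joint angles; "qvel": joint speeds; "joint_efforts": joint torques, N m; "eef_pos": TCP position; "tcp_rot": TCP orientation; "contact_force": force on the tool from outside, world axes, zero at the start; "wrist_torque": the same for the moment, N m; "opening": opening from 0.0 (shut) to 1.0 (fully open); "grasp_force": force on a finger pad.
Only numpy, scipy, OpenCV 4.12 (cv2) and the standard library are available. Lean on these libraries where they do the work, as an engineer would, in place of code of your own. Each camera call takes 0.05 s, during which the arm holds its last target. There are 200 camera calls.

## Working session

There is one attempt and no reset: what is moved stays moved. The work goes in short steps, Python scripts to look and compute and a shell command to move; the robot and the scene stay as the last step left them, time stands still between calls to the robot, and variables do not carry over. Pictures are saved under pics/ and viewed, at most 10 in all, crops included, and the job is handed in when it is done.

```bash
mkdir -p pics; ls; python3 - <<'E'
from rig import r,cams
import cv2
for n in("side","top"):
    f=cams.grab_frame(n); cv2.imwrite(f"pics/{n}0.png",f[:,:,::-1]); print(n,cams.camera_params(n))
print(r.sense())
E
```

```text
pics
side {'fx': 375.75785642376974, 'fy': 375.75785642376974, 'cx': 259.48642918954357, 'cy': 193.60288473012335, 'rvec': array([ 2.22790889, -0.13169186,  0.03827765]), 'tvec': array([-522.0362167 ,  109.52359378, 1155.40809781])}
top {'fx': 408.1689056057085, 'fy': 408.1689056057085, 'cx': 257.59651445700985, 'cy': 193.32825479888993, 'rvec': array([ 2.11532479, -2.15555195,  0.17924336]), 'tvec': array([ -16.20256499,  554.77521419, 1161.07644665])}
{'clock': 0.1, 'qpos': array([ 1.18458370e+00,  3.53561248e-01,  1.63405168e+00, -3.51809762e-06,
        1.15522214e+00, -2.42437602e-03]), 'qvel': array([ 8.14460893e-04, -1.43087641e-03,  3.83958155e-04, -7.22171903e-04,
        1.56297330e-03,  3.03226279e-06]), 'joint_efforts': array([ 4.75658708e-04, -6.06360483e+01, -3.42820036e+01,  1.42693980e-05,
        3.85600200e-03,  1.70671711e-05]), 'eef_pos': array([233.87566281, 579.12883331, 230.15123977]), 'tcp_rot': array([-3.14035023e+00,  2.04786385e-07,  2.75780583e+00]), 'contact_force': array([ 0.22767566,  0.53129049, -0.32584881]), 'wrist_torque': array([-0.03388406,  0.0506547 ,  0.00607151]), 'grasp_force': 0.0, 'opening': 1.000352409875308}
```

View pics/top0.png

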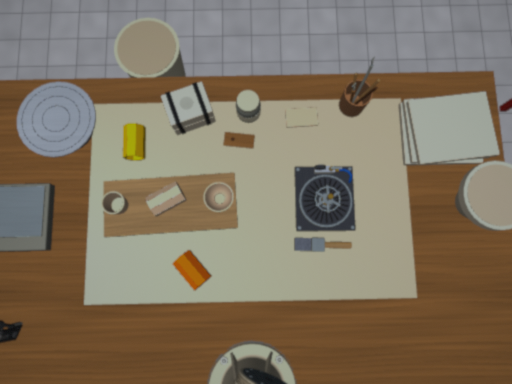

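View pics/side0.png

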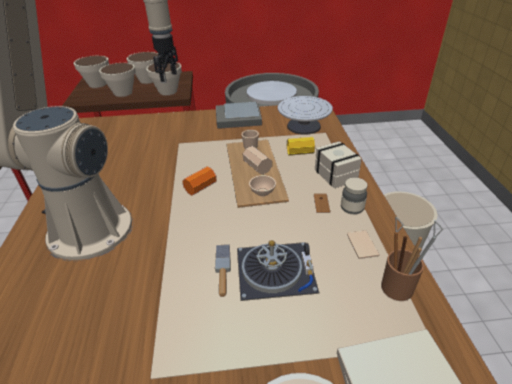

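Top view: beaker at about (166,199), bowl (219,197), cup (114,204), rinser post (327,198), brush (322,244). The side view shows the same pieces: beaker (257,159), post tip (271,244). I'll zoom in on both.

```bash
cat > h.py <<'E'
import numpy as np, cv2
from rig import r,cams
from scipy.spatial.transform import Rotation as R
def cam(n):
    p=cams.camera_params(n); K=np.array([[p['fx'],0,p['cx']],[0,p['fy'],p['cy']],[0,0,1]]); return K,R.from_rotvec(p['rvec']).as_matrix(),np.array(p['tvec'])
def ray(n,uv):
    K,M,t=cam(n); d=M.T@np.linalg.inv(K)@np.array([*uv,1.]); return -M.T@t,d/np.linalg.norm(d)
def plane(n,uv,z):
    c,d=ray(n,uv); return c+d*(z-c[2])/d[2]
def tri(a,b):
    (c1,d1),(c2,d2)=ray('top',a),ray('side',b)
    s=np.linalg.lstsq(np.c_[d1,-d2],c2-c1,rcond=None)[0]; p,q=c1+s[0]*d1,c2+s[1]*d2
    return (p+q)/2,np.linalg.norm(p-q)
def proj(n,P):
    K,M,t=cam(n); q=K@(M@np.array(P,float)+t); return q[:2]/q[2]
E
python3 - <<'E'
from h import *
t=cv2.imread('pics/top0.png');s=cv2.imread('pics/side0.png')
c=lambda im,u,v,w=80,h=60,k=5:cv2.resize(im[v-h//2:v+h//2,u-w//2:u+w//2],None,fx=k,fy=k,interpolation=cv2.INTER_CUBIC)
m=np.vstack([np.hstack([c(t,166,199),c(t,327,198)]),np.hstack([c(s,258,158),c(s,272,262)])])
cv2.imwrite('pics/z.png',m); print(m.shape)
print(t[190:210:5,150:185:5].tolist())
for uv in[(327,198),(271,198)]:pass
print(tri((327,198),(271,244)),plane('top',(166,199),50),plane('side',(257,159),50))
E
```

```text
(600, 800, 3)
[[[76, 110, 137], [79, 112, 138], [100, 122, 142], [105, 125, 145], [145, 169, 164], [145, 171, 165], [93, 105, 107]], [[107, 124, 142], [106, 126, 144], [148, 168, 164], [145, 170, 164], [146, 172, 166], [142, 162, 162], [112, 135, 156]], [[137, 160, 160], [147, 171, 165], [148, 172, 165], [141, 164, 163], [112, 134, 156], [111, 133, 154], [111, 131, 149]], [[148, 171, 164], [140, 163, 162], [118, 137, 156], [111, 134, 156], [112, 133, 153], [68, 83, 98], [72, 104, 129]]]
(array([ 530.92958834, -223.20534546,   92.0350953 ]), np.float64(2.760833613008689)) [541.88865424 243.03756092  50.        ] [544.23191919 248.02913437  50.        ]
```

View pics/z.png

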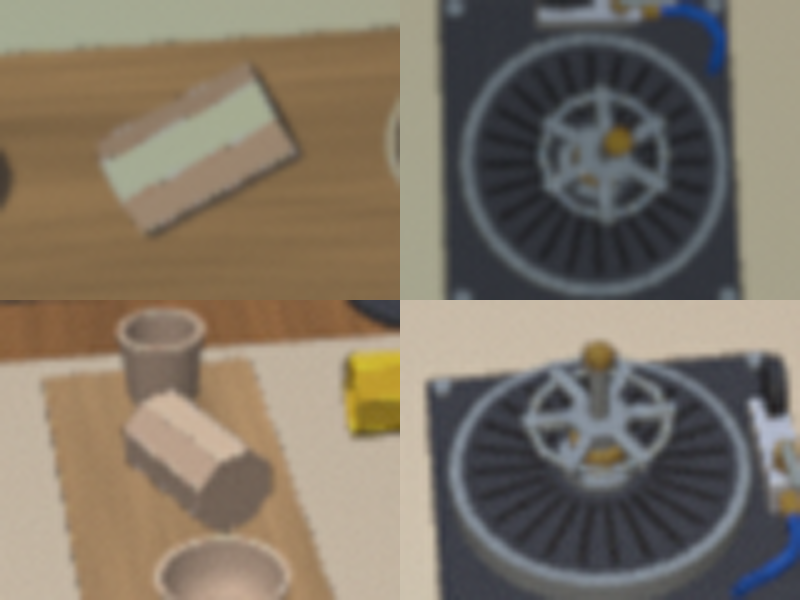

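```bash
python3 - <<'E'
from h import *
t=cv2.imread('pics/top0.png')
m=np.zeros(t.shape[:2],np.uint8); m[180:220,140:195]=(cv2.cvtColor(t,cv2.COLOR_BGR2HSV)[180:220,140:195,0]>28)&(t[180:220,140:195,1]>150)
n,l,st,ce=cv2.connectedComponentsWithStats(m); i=1+np.argmax(st[1:,4]); print(st[1:],ce[i])
c=max(cv2.findContours((l==i).astype(np.uint8),0,1)[0],key=cv2.contourArea)
b=cv2.boxPoints(cv2.minAreaRect(c)); P=np.array([plane('top',x,80) for x in b]); print(P.round(1))
print('len',[np.linalg.norm(P[k]-P[k-1]).round(1) for k in range(4)],'ctr',plane('top',ce[i],80))
e=P[0]-P[1]; f=P[1]-P[2]; e=e if np.linalg.norm(e)>np.linalg.norm(f) else f; e*=np.sign(e[1]); print('mouth dir deg',np.degrees(np.arctan2(e[1],e[0])))
ys,xs=np.nonzero(l==i); W=np.array([plane('top',(x,y),80)[:2] for x,y in zip(xs,ys)]); w,v=np.linalg.eigh(np.cov(W.T)); v=v[:,1]*np.sign(v[1,1]); print('pca',np.degrees(np.arctan2(v[1],v[0])),np.sqrt(12*w))
print('corner check crop top',[plane('top',(126+x/5,169+y/5),80).round(0) for x,y in[(102,160),(122,203),(250,80),(270,120)]])
s=lambda n,x,y:(287+(x-400)/5,168+y/5) if n=='top' else (232+(x-400)/5,232+(y-300)/5)
print('tip',tri(s('top',618,140),s('side',598,353)))
print('pan ring z25',plane('top',s('top',593,165),25),plane('side',s('side',600,464),25))
print('spider z62',plane('top',s('top',604,156),62), plane('side',s('side',600,418),62))
print('side beaker foot centre',plane('side',(218+237/5,128+(490-300)/5),49))
for o in [(540,-225,0)]:
  print(proj('top',(530,-225,112)),proj('side',(530,-225,112)))
# bystanders
print('bowl',plane('top',(219,197),42),'cup',plane('top',(114,204),60),'brush',plane('top',(322,244),10))
E
```

```text
[[147 186  33  22 261]] [163.3256705  196.77394636]
[[531.6 292.1  80. ]
 [576.5 207.9  80. ]
 [555.7 196.7  80. ]
 [511.1 280.8  80. ]]
len [np.float64(23.5), np.float64(95.4), np.float64(23.6), np.float64(95.2)] ctr [543.77357936 244.10490247  80.        ]
mouth dir deg 118.07493325677592
pca 117.82894485837075 [22.76980571 96.45765159]
corner check crop top [array([532., 292.,  80.]), array([507., 280.,  80.]), array([577., 208.,  80.]), array([554., 196.,  80.])]
tip (array([ 532.86734073, -231.23926316,  105.34011861]), np.float64(0.24769017105206675))
pan ring z25 [ 530.7302052  -230.29692074   25.        ] [ 533.51677166 -233.95345902   25.        ]
spider z62 [ 530.5363599  -230.61381439   62.        ] [ 533.26630737 -235.38276182   62.        ]
side beaker foot centre [569.01187665 200.12243831  49.        ]
[328.83799837 196.72155045] [270.1938099  239.06661717]
bowl [546.18844691  87.90386874  42.        ] cup [528.43632753 391.84666643  60.        ] brush [ 403.45001067 -216.10486552   10.        ]
```

The light top flat measures 96 x 23 mm at z = 80, close to the expected 100 x 26. The beaker centre is about (544, 244), with the mouth at azimuth 118°. The dark foot faces the bowl. The post is about (532, -230). I'll move above the beaker with the tool x along the mouth direction.

```bash
H="python3 -m handwheel"
$H '0 0 0 -35 -17 2 1;0 0 0 -35 -17 2 1;0 0 0 -35 -17 2 1;0 0 0 -35 -17 2 1;0 0 0 -35 -17 2 1' 
python3 -c "from rig import r;s=r.sense();print(s['qpos'],s['eef_pos'],s['tcp_rot'])"
$H '0 0 0 -35 -17 2 1;0 0 0 -35 -17 2 1;0 0 0 -35 -17 2 1;0 0 0 -35 -17 2 1;0 0 0 -35 -17 2 1' 
$H '0 0 0 -35 -17 2 1;0 0 0 -35 -17 2 1;0 0 .1 0 0 0 1;0 0 .12 0 0 0 1;0 0 .12 0 0 0 1'
$H '0 0 .12 0 0 0 1;0 0 .12 0 0 0 1;0 0 .12 0 0 0 1;0 0 0 0 0 0 1;0 0 0 0 0 0 1'
python3 -c "from rig import r;s=r.sense();print(s['qpos'],s['eef_pos'],s['tcp_rot'])"
$H '0 .1 0 0 0 0 1;0 .1 0 0 0 0 1;0 .1 0 0 0 0 1;0 .1 0 0 0 0 1;0 .1 0 0 0 0 1'
$H '0 0 0 0 0 0 1;0 0 0 0 0 0 1'
python3 -c "from rig import r;s=r.sense();print(s['qpos'],s['eef_pos'],s['tcp_rot'])"
```

```text
clock: 0.52
eef_pos: [365.1, 433.6, 220.4]
tcp_rot: [-3.141, -0.0, 2.758]
contact_force: [-0.4, 0.5, 0.9]
opening: 0.998
grasp_force: 0.0
[ 8.68325674e-01  2.73987589e-01  1.76993433e+00 -6.17769603e-05
  1.09819823e+00 -3.19238584e-01] [365.13037811 433.62312309 220.39797166] [-3.14107456e+00 -1.13337496e-04  2.75838869e+00]
clock: 0.93
eef_pos: [495.7, 289.1, 210.5]
tcp_rot: [-3.141, -0.0, 2.758]
contact_force: [0.0, 1.3, 1.1]
opening: 0.999
grasp_force: 0.0
clock: 1.35
eef_pos: [547.4, 232.0, 206.2]
tcp_rot: [-3.141, -0.001, 2.41]
contact_force: [-0.4, -0.0, 0.1]
opening: 0.999
grasp_force: 0.0
clock: 1.77
eef_pos: [546.9, 233.0, 206.5]
tcp_rot: [-3.141, -0.0, 2.062]
contact_force: [-0.1, 0.7, 0.9]
opening: 1.001
grasp_force: 0.0
[ 4.00287995e-01  3.30366340e-01  1.72419048e+00 -3.47890289e-07
  1.08761495e+00 -9.05080118e-02] [546.8809728  233.03188205 206.48740106] [-3.14101588e+00 -5.20366940e-05  2.06159248e+00]
clock: 2.18
eef_pos: [547.7, 233.2, 207.7]
tcp_rot: [3.136, -0.504, 2.065]
contact_force: [0.3, -0.3, -0.4]
opening: 1.003
grasp_force: 0.0
clock: 2.35
eef_pos: [547.4, 231.8, 205.7]
tcp_rot: [-3.141, -0.499, 2.057]
contact_force: [0.7, 0.2, 0.3]
opening: 1.002
grasp_force: 0.0
[ 0.1357574   0.42840349  1.68075649  0.49144578  1.25724944 -0.55890848] [547.3549619  231.77230963 205.70077556] [-3.14074875 -0.49874998  2.05743313]
```

```bash
cat > k.py <<'E'
from h import *
from scipy.optimize import least_squares
E=lambda a,x:R.from_euler(a,x).as_matrix()
def fk(q,p):
    h,a1,L1,a2,L2,Lt=p; z=lambda x,l:np.array([x,0,l])
    A=E('z',q[0]); B=A@E('y',q[1]); C=B@E('y',q[2]); D=C@E('z',q[3])@E('y',q[4])
    return A@z(a1,h)+B@z(0,L1)+C@z(a2,L2)+D@z(0,Lt), D@E('z',q[5])
D=[([1.18458,.353561,1.634052,0,1.155222,-.002424],[233.876,579.129,230.151],[-3.14035,0,2.757806]),
([.868326,.273988,1.769934,-.00006,1.098198,-.319239],[365.13,433.623,220.398],[-3.141,0,2.75839]),
([.400288,.330366,1.72419,0,1.087615,-.090508],[546.881,233.032,206.487],[-3.141,0,2.061592]),
([.135757,.428403,1.680756,.491446,1.257249,-.558908],[547.355,231.772,205.701],[-3.14075,-.49875,2.057433])]
f=least_squares(lambda p:np.r_[np.concatenate([fk(q,p)[0]-x for q,x,_ in D]),.01*(p-[300,0,400,0,400,200])],[300,0,400,0,400,200]); P=f.x
C=fk(D[0][0],P)[1].T@E('xyz',D[0][2])
lo=np.array([-2.63,-.92,.06,-1.3,0,-3.02]);hi=np.array([2.63,2.1,2.66,4.44,2.69,3.02])
def ik(x,M,seeds=30,q0=None,rng=np.random.default_rng(0)):
    out=[]
    for s in ([q0] if q0 is not None else rng.uniform(lo,hi,(seeds,6))):
        g=least_squares(lambda q:np.r_[(fk(q,P)[0]-x)/100,R.from_matrix(M.T@fk(q,P)[1]@C).as_rotvec()],np.clip(s,lo+1e-3,hi-1e-3),bounds=(lo,hi))
        if g.cost<1e-6 and not any(np.abs(g.x-o).max()<.05 for o in out): out.append(g.x)
    return out
E
python3 - <<'E'
from k import *
print(P.round(1),np.abs(f.fun[:12]).max()); print([np.abs(fk(q,P)[1]@C-E('xyz',o)).max().round(4) for q,_,o in D])
for phi in (.5,.7):
  for az in (10,-23,-45,-62,-80):
    a=np.radians(az); d=np.array([np.cos(a)*np.cos(phi),np.sin(a)*np.cos(phi),-np.sin(phi)]); 
    y=np.array([-np.sin(a),np.cos(a),0]); 
    for sg in(1,):
      # tool x points to mouth: perpendicular to y,d
      x=np.cross(y,d); yy=y
      if x[2]>0: x=-x; yy=-y
      M=np.c_[x,yy,d]
      for zz in(118,230):
        x0=np.array([532,-230,zz])-3*d; s=ik(x0,M); print(phi,az,zz,[q.round(2).tolist() for q in s])
E
```

```text
[291.5  -2.2 568.7  53.1 493.9 346.4] 1.3251015392118575
[np.float64(0.0), np.float64(0.0001), np.float64(0.0001), np.float64(0.0)]
0.5 10 118 [[-0.89, 0.55, 2.34, 1.94, 0.96, 1.84]]
0.5 10 230 [[-0.89, 0.26, 2.31, 1.7, 0.88, 2.23]]
0.5 -23 118 [[-0.42, 0.53, 2.53, 3.13, 0.99, 1.57]]
0.5 -23 230 [[-0.42, 0.14, 2.49, 3.12, 0.56, 1.58]]
0.5 -45 118 [[-0.04, 0.53, 2.44, 3.96, 0.95, 1.43]]
0.5 -45 230 [[-0.04, 0.2, 2.41, 4.23, 0.73, 1.03]]
0.5 -62 118 []
0.5 -62 230 []
0.5 -80 118 []
0.5 -80 230 [[0.15, 0.4, 2.07, -1.26, 1.17, 0.83]]
0.7 10 118 [[-0.8, 0.41, 2.29, 1.75, 0.7, 2.15]]
0.7 10 230 [[-0.8, 0.16, 2.23, 1.38, 0.7, 2.63]]
0.7 -23 118 [[-0.41, 0.35, 2.44, 3.12, 0.52, 1.58]]
0.7 -23 230 [[-0.41, 0.05, 2.37, 3.08, 0.14, 1.63]]
0.7 -45 118 [[-0.12, 0.38, 2.38, 4.13, 0.6, 1.14]]
0.7 -45 230 []
0.7 -62 118 []
0.7 -62 230 [[0.01, 0.19, 2.19, -1.3, 0.78, 0.52]]
0.7 -80 118 [[0.07, 0.5, 2.08, -1.23, 0.94, 0.86]]
0.7 -80 230 [[0.07, 0.3, 2.03, -1.08, 1.04, 0.59]]
```

```bash
cat > path.py <<'E'
from k import *
def pose(az,phi):  # tool dir az deg (when phi<pi/2), depression phi; x toward mouth
    a=np.radians(az); d=np.array([np.cos(a)*np.cos(phi),np.sin(a)*np.cos(phi),-np.sin(phi)])
    x=np.array([-np.cos(a)*np.sin(phi),-np.sin(a)*np.sin(phi),-np.cos(phi)]); return np.c_[x,np.cross(d,x),d]
E
python3 - <<'E'
from path import *
M=pose(-62,np.pi/2+.5); print((M-E('xyz',D[3][2])).round(2).tolist())
for az1 in (10,25,40,60):
  for mode in 'abc':
    q=np.array(D[3][0]); Q=[]; ok=True
    for t in np.linspace(0,1,31):
      p=np.array([550,230,205+145*min(1,3*t)])+(np.array([532,-230,300])-[550,230,300])*np.array([1,1,0])*np.clip(1.5*t-.3,0,1); p[2]-=50*max(0,t-.9)*10
      u={'a':(t,t),'b':(min(1,2*t),max(0,2*t-1)),'c':(max(0,2*t-1),min(1,2*t))}[mode]
      s=ik(p,pose(-62+(az1+62)*u[0],np.pi/2+.5-np.pi/2*u[1]),q0=q)
      if not s: ok=t;break
      q=s[0]; Q.append(q)
    Q=np.array(Q); s=ik(np.array([532,-230,118]),pose(az1,.5),q0=q) if ok is True else 0
    print(az1,mode,ok,Q.min(0).round(2),Q.max(0).round(2),np.abs(np.diff(Q,axis=0)).max(0).round(2),s)
E
```

```text
[[-0.0, -0.0, -0.0], [-0.0, 0.0, 0.0], [0.0, 0.0, 0.0]]
10 a 0.9 [-0.71 -0.17  1.58 -0.2   0.52 -3.02] [ 0.3   0.43  2.16  1.03  1.35 -0.49] [0.1  0.04 0.04 0.24 0.08 0.32] 0
10 b 0.9333333333333333 [-0.74 -0.03  1.33 -0.05  0.81 -2.99] [ 0.2   0.46  2.04  0.85  1.86 -0.56] [0.1  0.07 0.06 0.18 0.11 0.21] 0
10 c 0.6333333333333333 [ 0.13  0.04  1.64 -1.29  1.09 -0.56] [0.63 0.43 2.19 0.49 1.39 0.61] [0.06 0.06 0.08 0.11 0.11 0.1 ] 0
25 a 0.8333333333333334 [-0.63 -0.15  1.57 -0.14  0.65 -2.85] [ 0.3   0.43  2.1   0.81  1.36 -0.53] [0.1  0.04 0.05 0.19 0.07 0.28] 0
25 b 0.8666666666666667 [-0.65  0.03  1.31 -0.15  1.04 -2.91] [ 0.22  0.48  1.87  0.57  1.87 -0.56] [0.1  0.07 0.06 0.14 0.1  0.18] 0
25 c 0.6 [ 0.13  0.08  1.64 -1.23  1.17 -0.56] [0.63 0.43 2.14 0.49 1.39 0.61] [0.06 0.07 0.09 0.11 0.12 0.1 ] 0
40 a 0.8 [-0.61 -0.13  1.57 -0.1   0.75 -2.89] [ 0.3   0.43  2.05  0.75  1.37 -0.55] [0.11 0.04 0.05 0.16 0.07 0.26] 0
40 b 0.8333333333333334 [-0.59  0.08  1.3  -0.24  1.18 -3.01] [ 0.24  0.5   1.78  0.49  1.88 -0.56] [0.1  0.06 0.06 0.12 0.1  0.15] 0
40 c 0.6 [ 0.13  0.07  1.64 -1.25  1.14 -0.56] [0.63 0.43 2.16 0.49 1.39 0.61] [0.06 0.08 0.1  0.11 0.13 0.1 ] 0
60 a 0.7666666666666666 [-0.59 -0.1   1.56 -0.06  0.86 -2.99] [ 0.31  0.43  1.99  0.7   1.38 -0.56] [0.1  0.04 0.05 0.13 0.07 0.25] 0
60 b 0.7333333333333333 [-0.29  0.12  1.29 -0.35  1.26 -2.94] [ 0.27  0.52  1.68  0.49  1.88 -0.56] [0.11 0.06 0.06 0.11 0.09 0.14] 0
60 c 0.6 [ 0.13  0.04  1.64 -1.28  1.1  -0.56] [0.63 0.43 2.18 0.49 1.39 0.61] [0.06 0.09 0.11 0.11 0.16 0.1 ] 0
```

```bash
cat >> path.py <<'E'
F=np.diag([-1,-1,1])   # grasp turned half round: tool x away from mouth
E
python3 - <<'E'
from path import *
for phi in(.5,.35):
 for az1 in (-10,5,20,40):
  for mode in 'abc':
    q=np.array(D[3][0])+[0,0,0,0,0,np.pi]; Q=[]; ok=True
    for t in np.linspace(0,1,31):
      p=np.array([550,230,205+145*min(1,3*t)])+(np.array([532,-230,300])-[550,230,300])*np.array([1,1,0])*np.clip(1.5*t-.3,0,1); p[2]-=100*max(0,t-.9)*10
      u={'a':(t,t),'b':(min(1,2*t),max(0,2*t-1)),'c':(max(0,2*t-1),min(1,2*t))}[mode]
      s=ik(p,pose(-62+(az1+62)*u[0],np.pi/2+phi-np.pi/2*u[1])@F,q0=q)
      if not s: ok=t.round(2);break
      q=s[0]; Q.append(q)
    Q=np.array(Q); s=ik(np.array([532,-230,118]),pose(az1,phi)@F,q0=q) if ok is True else 0
    print(phi,az1,mode,ok,Q.min(0).round(2),Q.max(0).round(2),np.abs(np.diff(Q,axis=0)).max(0).round(2),np.round(s,2))
E
```

```text
0.5 -10 a True [-0.65 -0.18  1.59 -0.33  0.26 -1.1 ] [0.3  0.43 2.44 2.33 1.35 2.72] [0.1  0.12 0.07 0.72 0.18 0.76] [[-0.65  0.54  2.49  2.63  0.97 -1.51]]
0.5 -10 b True [-0.65 -0.13  1.35 -0.    0.36 -1.1 ] [0.18 0.43 2.44 2.33 1.85 2.58] [0.08 0.13 0.12 0.77 0.21 0.8 ] [[-0.65  0.54  2.49  2.63  0.97 -1.51]]
0.5 -10 c 0.17 [0.13 0.29 1.66 0.09 1.21 2.58] [0.35 0.43 1.68 0.49 1.26 2.97] [0.06 0.05 0.01 0.11 0.03 0.1 ] 0
0.5 5 a True [-0.84 -0.17  1.58 -0.22  0.47 -0.87] [0.3  0.43 2.34 1.79 1.35 2.67] [0.1  0.12 0.06 0.27 0.11 0.35] [[-0.84  0.54  2.39  2.1   0.95 -1.36]]
0.5 5 b True [-0.84 -0.06  1.34 -0.03  0.67 -0.87] [0.19 0.45 2.34 1.79 1.86 2.58] [0.09 0.12 0.1  0.35 0.11 0.41] [[-0.84  0.54  2.39  2.1   0.95 -1.36]]
0.5 5 c 0.17 [0.13 0.29 1.66 0.09 1.21 2.58] [0.35 0.43 1.68 0.49 1.26 2.97] [0.06 0.05 0.01 0.11 0.03 0.1 ] 0
0.5 20 a True [-0.94 -0.16  1.58 -0.16  0.61 -0.8 ] [0.3  0.43 2.2  1.45 1.36 2.62] [0.1  0.11 0.04 0.2  0.08 0.29] [[-0.94  0.57  2.24  1.67  1.01 -1.2 ]]
0.5 20 b True [-0.94  0.01  1.32 -0.12  0.94 -0.8 ] [0.21 0.47 2.2  1.45 1.87 2.58] [0.1  0.11 0
[... 1603 characters left out ...]
5]]
0.35 20 b True [-0.99 -0.02  1.4  -0.09  0.94 -1.  ] [0.26 0.4  2.24 1.59 1.72 2.7 ] [0.1  0.14 0.08 0.19 0.11 0.25] [[-0.99  0.69  2.24  1.73  1.18 -1.35]]
0.35 20 c 0.13 [0.2  0.29 1.68 0.04 1.17 2.7 ] [0.38 0.39 1.69 0.36 1.19 3.01] [0.06 0.04 0.01 0.11 0.01 0.11] 0
0.35 40 a True [-1.   -0.18  1.62 -0.2   0.6  -0.91] [0.38 0.49 2.15 1.26 1.37 2.7 ] [0.12 0.11 0.05 0.23 0.11 0.33] [[-1.    0.74  2.01  1.32  1.3  -1.16]]
0.35 40 b True [-1.    0.06  1.39 -0.18  1.15 -0.91] [0.28 0.49 2.   1.26 1.73 2.7 ] [0.11 0.11 0.06 0.13 0.1  0.17] [[-1.    0.74  2.01  1.32  1.3  -1.16]]
0.35 40 c 0.13 [0.2  0.29 1.68 0.04 1.17 2.7 ] [0.38 0.39 1.69 0.36 1.19 3.01] [0.06 0.04 0.01 0.11 0.01 0.11] 0
```

```bash
H="python3 -m handwheel"
for i in 1 2 3 4 5; do :; done
$H '0 0 .12 0 0 0 1;0 0 .12 0 0 0 1;0 0 .12 0 0 0 1;0 0 .12 0 0 0 1;0 0 .12 0 0 0 1' >/dev/null
$H '0 0 .12 0 0 0 1;0 0 .12 0 0 0 1;0 0 .12 0 0 0 1;0 0 .12 0 0 0 1;0 0 .12 0 0 0 1' >/dev/null
$H '0 0 .12 0 0 0 1;0 0 .12 0 0 0 1;0 0 .12 0 0 0 1;0 0 .12 0 0 0 1;0 0 .12 0 0 0 1' >/dev/null
$H '0 0 .12 0 0 0 1;0 0 .12 0 0 0 1;0 0 .12 0 0 0 1;0 0 .12 0 0 0 1;0 0 .12 0 0 0 1' >/dev/null
$H '0 0 .12 0 0 0 1;0 0 .12 0 0 0 1;0 0 .12 0 0 0 1;0 0 .12 0 0 0 1;0 0 .12 0 0 0 1' >/dev/null
$H '0 0 .14 0 0 0 1;0 0 0 0 0 0 1;0 0 0 0 0 0 1'
python3 - <<'E'
from path import *
s=r.sense(); M=E('xyz',s['tcp_rot']); T=pose(-62,np.pi/2+.5)@F
c=np.array([544.,244]); m=np.array([np.cos(np.radians(118)),np.sin(np.radians(118))])
g=np.r_[c-18*m,49]-3*T[:,2]
print(s['qpos'].round(2),s['eef_pos'],'rotvec',R.from_matrix(M.T@T).as_rotvec().round(3),'target',g,'d tool',(M.T@(g-s['eef_pos'])).round(1))
E
```

```text
clock: 4.68
eef_pos: [546.8, 233.9, 207.2]
tcp_rot: [-3.129, 0.498, -1.057]
contact_force: [-0.5, 0.3, -0.4]
opening: 0.998
grasp_force: 0.0
[0.14 0.43 1.68 0.49 1.26 2.56] [546.75277077 233.89962179 207.19239425] rotvec [-0.001 -0.002  0.022] target [553.1257181  226.83702045  51.63274769] d tool [ 82.5  -0.4 132.3]
```

```bash
H="python3 -m handwheel"
$H '0 0 .02 14 0 22 1;0 0 0 14 0 22 1;0 0 0 14 0 22 1;0 0 0 14 0 22 1;0 0 0 10 0 16 1' 
$H '0 0 0 9 0 15 1;0 0 0 7 0 13 1;0 0 0 0 0 0 1;0 0 0 0 0 0 1'
python3 - <<'E'
from h import *
t=cams.grab_frame('top')[:,:,::-1];s=cams.grab_frame('side')[:,:,::-1]
c=lambda im,u,v,w=80,h=90,k=5:cv2.resize(im[v-h//2:v+h//2,u-w//2:u+w//2],None,fx=k,fy=k,interpolation=cv2.INTER_CUBIC)
cv2.imwrite('pics/g.png',np.hstack([c(t,166,199),c(s,258,148)]))
E
```

```text
clock: 5.1
eef_pos: [550.1, 226.1, 82.0]
tcp_rot: [3.142, 0.499, -1.081]
contact_force: [0.2, -0.4, -1.1]
opening: 0.999
grasp_force: 0.0
clock: 5.43
eef_pos: [550.7, 225.7, 51.4]
tcp_rot: [3.14, 0.5, -1.085]
contact_force: [0.6, 0.0, -0.4]
opening: 1.001
grasp_force: 0.0
```

View pics/g.png

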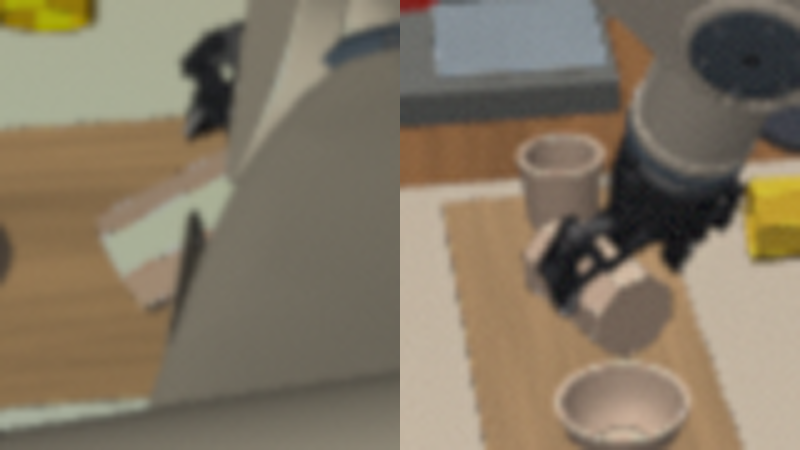

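The fingers straddle the beaker on the foot side of its middle, at crop (190,240), and clear the bowl. Now close the grip and lift.

```bash
H="python3 -m handwheel"
$H '0 0 0 0 0 0 .7;0 0 0 0 0 0 .5;0 0 0 0 0 0 .3;0 0 0 0 0 0 .3;0 0 0 0 0 0 .3' 70
$H '0 0 0 0 0 0 .3;0 0 0 0 0 0 .3;0 0 0 0 0 0 .3'
$H '0 0 0 -5 0 -9 .3;0 0 0 -10 0 -18 .3;0 0 0 -14 0 -26 .3;0 0 0 -17 0 -31 .3;0 0 0 -17 0 -31 .3'
$H '0 0 0 -17 0 -31 .3;0 0 0 -17 0 -31 .3;0 0 0 -17 0 -31 .3;0 0 0 -17 0 -31 .3;0 0 0 0 0 0 .3'
python3 - <<'E'
from path import *
s=r.sense(); M=E('xyz',s['tcp_rot']); 
# world yaw to az 30, in tool axes
print(s['qpos'].round(2),'tool-axis of world up',(M.T@[0,0,1]).round(3),'d to post over',(M.T@(np.array([532,-230,340])-s['eef_pos'])).round(1))
E
```

```text
clock: 5.95
eef_pos: [552.0, 225.4, 53.3]
tcp_rot: [-3.141, 0.5, -1.086]
contact_force: [-0.3, -3.4, 7.9]
opening: 0.698
grasp_force: 74.4
clock: 6.2
eef_pos: [552.0, 225.4, 53.3]
tcp_rot: [-3.141, 0.5, -1.086]
contact_force: [-0.5, -3.1, 8.5]
opening: 0.698
grasp_force: 74.4
clock: 6.62
eef_pos: [550.6, 225.4, 184.3]
tcp_rot: [3.138, 0.5, -1.088]
contact_force: [1.0, 0.3, -2.2]
opening: 0.695
grasp_force: 76.2
clock: 7.03
eef_pos: [553.6, 226.6, 332.5]
tcp_rot: [-3.131, 0.497, -1.082]
contact_force: [0.7, 0.7, -0.9]
opening: 0.695
grasp_force: 76.2
[0.13 0.32 1.55 0.47 1.47 2.69] tool-axis of world up [-0.477 -0.009 -0.879] d to post over [ 341.9  231.6 -196.3]
```

```bash
H="python3 -m handwheel"
$H '-.059 0 -.108 0 0 0 .3;-.059 0 -.108 0 0 0 .3;-.059 0 -.108 0 0 0 .3;-.059 0 -.108 0 0 0 .3;-.059 0 -.108 0 0 0 .3'|grep tcp
$H '-.059 0 -.108 0 0 0 .3;-.059 0 -.108 0 0 0 .3;-.059 0 -.108 0 0 0 .3;-.059 0 -.108 0 0 0 .3;-.059 0 -.108 0 0 0 .3'|grep tcp
$H '-.059 0 -.108 0 0 0 .3;-.059 0 -.108 0 0 0 .3;-.059 0 -.108 0 0 0 .3;0 0 0 0 0 0 .3'
cat > st.py <<'E'
from path import *
import sys
def go(T,x):
    s=r.sense(); M=E('xyz',s['tcp_rot'])
    print(s['qpos'].round(2),s['eef_pos'].round(1),'rv',R.from_matrix(M.T@T).as_rotvec().round(3),'d',(M.T@(np.array(x)-s['eef_pos'])).round(1),'F',s['contact_force'].round(1),s['wrist_torque'].round(2))
E
python3 -c "
from st import *
go(pose(30,np.pi/2+.5)@F,[532,-230,340])"
```

```text
tcp_rot: [3.14, 0.501, -0.467]
tcp_rot: [3.141, 0.502, 0.149]
clock: 8.2
eef_pos: [550.6, 227.5, 324.1]
tcp_rot: [-3.141, 0.502, 0.521]
contact_force: [-0.3, 0.7, -2.6]
opening: 0.693
grasp_force: 76.3
[ 0.42  0.53  1.25 -0.05  1.86  1.47] [550.6 227.5 324.1] rv [-0.002  0.002 -0.002] d [-221.5  387.6  103.1] F [-0.3  0.7 -2.6] [ 0.26 -0.3   0.  ]
```

```bash
H="python3 -m handwheel"
$H '0 0 0 -18.5 32.3 8.6 .3;0 0 0 -18.5 32.3 8.6 .3;0 0 0 -18.5 32.3 8.6 .3;0 0 0 -18.5 32.3 8.6 .3;0 0 0 -18.5 32.3 8.6 .3'|grep eef
$H '0 0 0 -18.5 32.3 8.6 .3;0 0 0 -18.5 32.3 8.6 .3;0 0 0 -18.5 32.3 8.6 .3;0 0 0 -18.5 32.3 8.6 .3;0 0 0 -18.5 32.3 8.6 .3'|grep eef
$H '0 0 0 -18.5 32.3 8.6 .3;0 0 0 -18.5 32.3 8.6 .3;0 .1 0 0 0 0 .3;0 .121 0 0 0 0 .3;0 .121 0 0 0 0 .3'|grep eef
$H '0 .121 0 0 0 0 .3;0 .121 0 0 0 0 .3;0 .121 0 0 0 0 .3;0 .121 0 0 0 0 .3;0 .121 0 0 0 0 .3'|grep -E 'eef|tcp'
$H '0 .121 0 0 0 0 .3;0 .121 0 0 0 0 .3;0 .121 0 0 0 0 .3;0 .121 0 0 0 0 .3;0 .121 0 0 0 0 .3'|grep -E 'eef|tcp'
$H '0 0 0 0 0 0 .3;0 0 0 0 0 0 .3'
python3 - <<'E'
from st import *
go(pose(30,.5)@F,[532,-230,230])
t=cams.grab_frame('top')[:,:,::-1];s=cams.grab_frame('side')[:,:,::-1]
a,b=proj('top',[532,-230,200]).astype(int),proj('side',[532,-230,170]).astype(int); print(a,b)
def c(im,u,v,w=100,h=120,k=4): return cv2.resize(im[max(0,v-h//2):,:][:h,u-w//2:u+w//2],None,fx=k,fy=k,interpolation=cv2.INTER_CUBIC)
print(b[0]-50,max(0,b[1]-60))
cv2.imwrite('pics/f.png',np.hstack([c(t,*a),c(s,*b)]))
E
```

```text
eef_pos: [541.3, 33.5, 331.1]
eef_pos: [531.7, -157.3, 337.9]
eef_pos: [529.1, -232.1, 340.5]
eef_pos: [528.6, -232.3, 342.2]
tcp_rot: [3.14, -0.453, 0.507]
eef_pos: [528.3, -233.3, 342.3]
tcp_rot: [3.139, -1.057, 0.508]
clock: 10.45
eef_pos: [527.6, -232.6, 339.0]
tcp_rot: [-3.129, -1.047, 0.497]
contact_force: [0.3, -0.1, -2.6]
opening: 0.697
grasp_force: 76.6
[-0.96  0.18  2.03  1.19  1.19 -0.53] [ 527.6 -232.6  339. ] rv [ 0.01   0.023 -0.013] d [-91.9   0.5  58.9] F [ 0.3 -0.1 -2.6] [-0.31  0.66 -0.02]
[336 190] [271 223]
221 163
```

View pics/f.png

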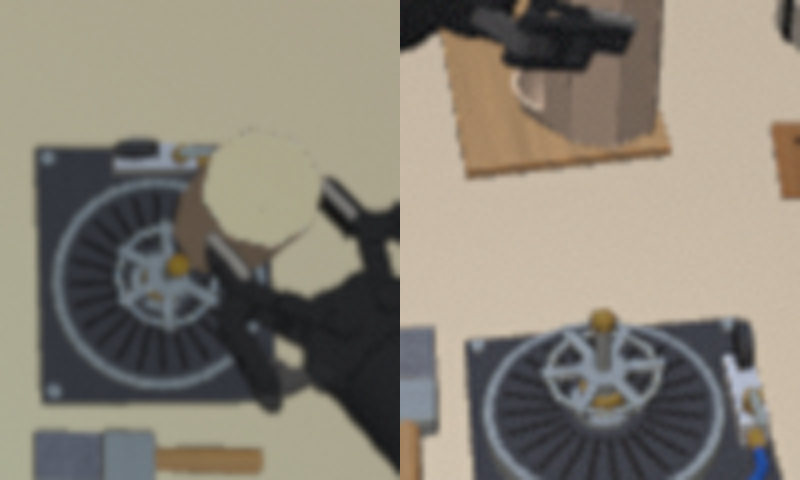

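```bash
H="python3 -m handwheel"
python3 -c "
from h import *
print(plane('top',(286+263.5/4-.5,130+188.5/4-.5),369.5))"
$H '.01 .023 -.013 -9 0 6 .3;0 0 0 -22 0 14 .3;0 0 0 -22 0 14 .3;0 0 0 -22 0 14 .3;0 0 0 -20 0 12 .3'
$H '0 0 0 -18 0 10 .3;0 0 0 -9 0 5 .3;0 0 0 0 0 0 .3;0 0 0 0 0 0 .3'
python3 - <<'E'
from st import *
go(pose(30,.5)@F,[532,-230,200])
t=cams.grab_frame('top')[:,:,::-1];s=cams.grab_frame('side')[:,:,::-1]
cv2.imwrite('pics/t2.png',t);cv2.imwrite('pics/s2.png',s)
def c(im,u,v,w=100,h=120,k=4): return cv2.resize(im[v:v+h,u:u+w],None,fx=k,fy=k,interpolation=cv2.INTER_CUBIC)
cv2.imwrite('pics/f2.png',np.hstack([c(t,286,130),c(s,221,163)]))
E
```

```text
[ 533.12118885 -229.71887291  369.5       ]
clock: 10.97
eef_pos: [536.4, -228.4, 228.2]
tcp_rot: [3.124, -1.071, 0.545]
contact_force: [0.2, 0.2, -2.4]
opening: 0.69
grasp_force: 76.6
clock: 11.3
eef_pos: [536.6, -228.5, 198.2]
tcp_rot: [3.128, -1.072, 0.542]
contact_force: [0.6, -0.6, -0.8]
opening: 0.698
grasp_force: 76.6
[-0.95  0.45  2.11  1.35  1.11 -0.92] [ 536.6 -228.5  198.2] rv [-0.002 -0.002  0.009] d [-0.7 -1.  -5. ] F [ 0.6 -0.6 -0.8] [-0.46  0.61 -0.01]
```

View pics/f2.png

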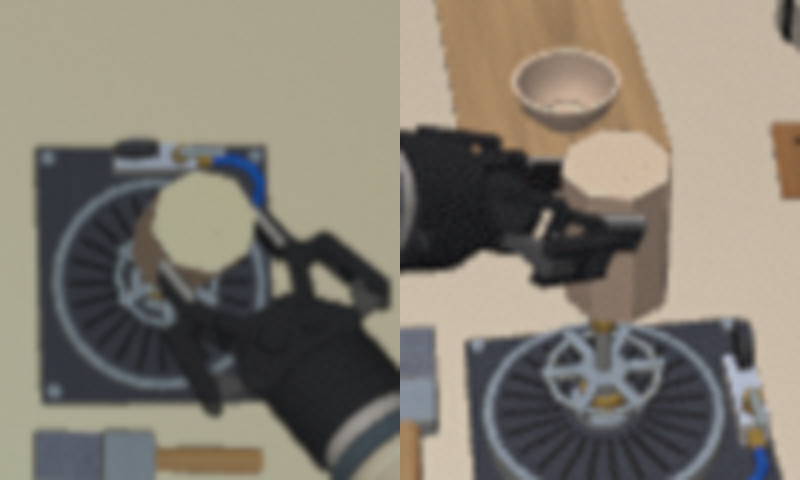

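```bash
python3 - <<'E'
from h import *
t=cv2.imread('pics/t2.png');s=cv2.imread('pics/s2.png')
# top foot: bright flat
def blob(im,seed,tol):
    m=np.zeros((im.shape[0]+2,im.shape[1]+2),np.uint8); cv2.floodFill(im.copy(),m,seed,255,(tol,)*3,(tol,)*3,4|cv2.FLOODFILL_MASK_ONLY|cv2.FLOODFILL_FIXED_RANGE|(255<<8)); m=m[1:-1,1:-1]
    c=max(cv2.findContours(m,0,1)[0],key=cv2.contourArea); h=cv2.convexHull(c); M=cv2.moments(h); return (M['m10']/M['m00'],M['m01']/M['m00']),cv2.boundingRect(h),M['m00']
a=blob(t,(337,185),14); b=blob(s,(274,203),14); print(a,b)
p,e=tri(a[0],b[0]); print('foot',p.round(1),e.round(1),plane('top',a[0],229).round(1),plane('side',b[0],229).round(1))
p,e=tri((330.1,195.6),(271.1,242.6)); print('tip',p.round(1),e.round(1))
for z in(106,109):print(plane('top',(330.1,195.6),z).round(1),plane('side',(271.1,242.6),z).round(1))
E
```

```text
((336.5237515225335, 184.975233455136), (325, 174, 24, 23), 410.5) ((274.6293895191788, 203.56942193408966), (262, 196, 26, 16), 308.5)
foot [ 541.1 -225.1  227. ] 1.0 [ 541.3 -224.7  229. ] [ 540.3 -227.6  229. ]
tip [ 532.9 -230.   104.5] 2.7
[ 534.1 -229.8  106. ] [ 531.4 -231.7  106. ]
[ 533.6 -229.2  109. ] [ 531.  -234.7  109. ]
```

The foot centre is (541, -225) against the post at (533, -230). I'll shift by (-8, -5), then lower over the post to a rim height of about 75.

```bash
H="python3 -m handwheel"
$H '0 0 .01 -4.5 0 -8.2 .3;0 0 0 0 0 0 .3;0 0 0 -9 0 5 .3;0 0 0 -9 0 5 .3;0 0 0 -9 0 5 .3'
$H '0 0 0 -9 0 5 .3;0 0 0 -7 0 4 .3;0 0 0 -4 0 2 .3;0 0 0 0 0 0 .3;0 0 0 0 0 0 .3'
python3 - <<'E'
from st import *
go(pose(30,.5)@F,[528.6,-233.5,136])
t=cams.grab_frame('top')[:,:,::-1];s=cams.grab_frame('side')[:,:,::-1]
cv2.imwrite('pics/t3.png',t);cv2.imwrite('pics/s3.png',s)
def c(im,u,v,w=100,h=120,k=4): return cv2.resize(im[v:v+h,u:u+w],None,fx=k,fy=k,interpolation=cv2.INTER_CUBIC)
cv2.imwrite('pics/f3.png',np.hstack([c(t,286,130),c(s,221,163)]))
E
```

```text
clock: 11.82
eef_pos: [527.8, -233.9, 167.0]
tcp_rot: [-3.14, -1.073, 0.521]
contact_force: [-0.6, -0.5, -2.8]
opening: 0.693
grasp_force: 76.6
clock: 12.23
eef_pos: [527.9, -233.2, 143.9]
tcp_rot: [-3.136, -1.074, 0.518]
contact_force: [-0.2, 0.8, -1.7]
opening: 0.697
grasp_force: 76.6
[-0.97  0.56  2.12  1.4   1.09 -1.05] [ 527.9 -233.2  143.9] rv [-0.001 -0.003 -0.002] d [-6.7  0.7  4.1] F [-0.2  0.8 -1.7] [-0.38  0.65  0.04]
```

View pics/f3.png

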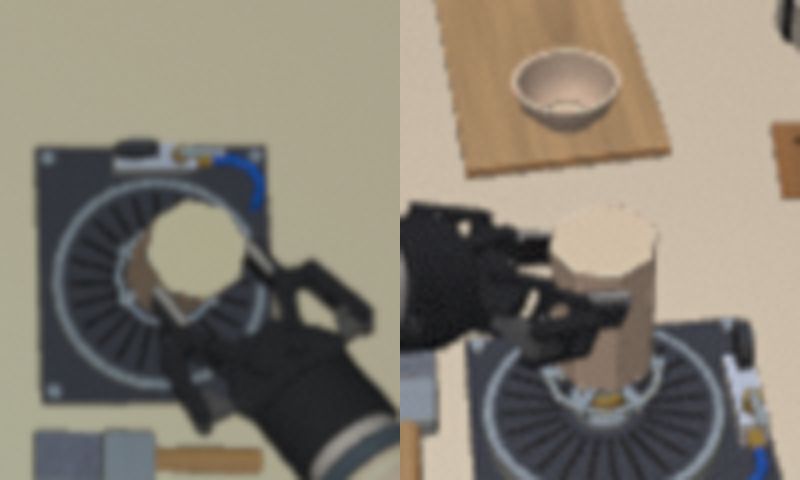

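Beaker is over the post. The rim sits just above the spider ring in the side view, around (605,385) in the crop. I'll verify centring and plumb.

```bash
python3 - <<'E'
from h import *
t=cv2.imread('pics/t3.png');s=cv2.imread('pics/s3.png')
def blob(im,seed,tol):
    m=np.zeros((im.shape[0]+2,im.shape[1]+2),np.uint8); cv2.floodFill(im.copy(),m,seed,255,(tol,)*3,(tol,)*3,4|cv2.FLOODFILL_MASK_ONLY|cv2.FLOODFILL_FIXED_RANGE|(255<<8)); m=m[1:-1,1:-1]
    c=max(cv2.findContours(m,0,1)[0],key=cv2.contourArea); h=cv2.convexHull(c); M=cv2.moments(h); return (M['m10']/M['m00'],M['m01']/M['m00']),cv2.boundingRect(h)
a=blob(t,(335,192),14); b=blob(s,(272,223),14); print(a,b)
p,e=tri(a[0],b[0]); print('foot',p.round(1),e.round(1),plane('top',a[0],175).round(1),plane('side',b[0],175).round(1))
# predicted side silhouette edges of a plumb beaker, bottom corners vs seen (rim lowest pt)
print('rim ctr expected side/top',proj('side',[*p[:2],p[2]-100]),proj('top',[*p[:2],p[2]-100]))
E
H="python3 -m handwheel"
$H '0 0 0 -4 0 2.2 .3;0 0 0 -2.6 0 1.4 .3;0 0 0 0 0 0 .3;0 0 0 0 0 0 .3'
```

```text
((334.8008830022075, 191.80353200883002), (324, 181, 23, 23)) ((269.6255078168651, 263.56508166524276), (151, 137, 273, 241))
foot [ 538.6 -253.5   56. ] 28.4 [ 533. -230.  175.] [ 510.9 -360.9  175. ]
rim ctr expected side/top [274.78215522 287.12174621] [329.2349524  201.59864445]
clock: 12.67
eef_pos: [527.8, -232.9, 136.0]
tcp_rot: [-3.136, -1.073, 0.518]
contact_force: [0.8, 0.2, -3.3]
opening: 0.699
grasp_force: 76.6
```

```bash
H="python3 -m handwheel"
for i in 1; do
$H '0 0 0 -.9 0 .5 .3;0 0 0 -.9 0 .5 .3;0 0 0 -.9 0 .5 .3;0 0 0 -.9 0 .5 .3;0 0 0 0 0 0 .3' | grep -E 'eef|contact'
$H '0 0 0 -.9 0 .5 .3;0 0 0 -.9 0 .5 .3;0 0 0 -.9 0 .5 .3;0 0 0 0 0 0 .3;0 0 0 0 0 0 .3' | grep -E 'eef|contact'
$H '0 0 0 -.9 0 .5 .3;0 0 0 -.9 0 .5 .3;0 0 0 -.9 0 .5 .3;0 0 0 0 0 0 .3;0 0 0 0 0 0 .3' | grep -E 'eef|contact'
done
python3 -c "
from st import *
go(pose(30,.5)@F,[528,-233,116])"
```

```text
eef_pos: [528.1, -232.9, 132.6]
contact_force: [-2.9, -0.6, 3.9]
eef_pos: [528.1, -232.9, 129.6]
contact_force: [-3.9, -0.2, 6.2]
eef_pos: [528.2, -232.9, 126.7]
contact_force: [-4.0, 0.0, 6.1]
[-0.97  0.59  2.12  1.42  1.09 -1.09] [ 528.2 -232.9  126.7] rv [-0.001 -0.004 -0.002] d [-9.5  0.   4.9] F [-4.   0.   6.1] [ 0.29 -0.19  0.25]
```

```bash
H="python3 -m handwheel"
$H '0 0 0 -.9 0 .5 .3;0 0 0 -.9 0 .5 .3;0 0 0 0 0 0 .3;0 0 0 0 0 0 .3' | grep -E 'eef|contact'
$H '0 0 0 -.9 0 .5 .3;0 0 0 0 0 0 .3;0 0 0 0 0 0 .3' | grep -E 'eef|contact'
$H '0 0 0 -.9 0 .5 .3;0 0 0 0 0 0 .3;0 0 0 0 0 0 .3' | grep -E 'eef|contact'
python3 -c "
from st import *
go(pose(30,.5)@F,[528,-233,116])"
```

```text
eef_pos: [528.2, -232.9, 124.8]
contact_force: [-5.1, -0.7, 8.0]
eef_pos: [528.2, -232.9, 123.8]
contact_force: [-5.1, -1.3, 8.7]
eef_pos: [528.2, -232.8, 122.9]
contact_force: [-4.9, 0.0, 8.9]
[-0.97  0.6   2.12  1.43  1.09 -1.1 ] [ 528.2 -232.8  122.9] rv [-0.001 -0.005 -0.002] d [-6.2  0.1  3. ] F [-4.9  0.   8.9] [ 0.5  -0.33  0.29]
```

```bash
H="python3 -m handwheel"
$H '0 0 0 -.9 0 .5 .3;0 0 0 0 0 0 .3;0 0 0 0 0 0 .3' | grep -E 'eef|contact'
$H '0 0 0 -.5 0 .3 .3;0 0 0 0 0 0 .3;0 0 0 0 0 0 .3' | grep -E 'eef|contact'
$H '0 0 0 -.5 0 .3 .3;0 0 0 0 0 0 .3;0 0 0 0 0 0 .3' | grep -E 'eef|contact'
python3 -c "
from st import *
go(pose(30,.5)@F,[528,-233,116])"
```

```text
eef_pos: [528.2, -232.8, 121.9]
contact_force: [-5.4, -1.3, 9.7]
eef_pos: [528.3, -232.8, 121.4]
contact_force: [-6.5, -1.0, 10.1]
eef_pos: [528.3, -232.8, 120.8]
contact_force: [-7.1, -0.8, 10.4]
[-0.97  0.61  2.12  1.43  1.09 -1.1 ] [ 528.3 -232.8  120.8] rv [-0.001 -0.005 -0.002] d [-4.4  0.   2. ] F [-7.1 -0.8 10.4] [ 0.54 -0.41  0.28]
```

```bash
H="python3 -m handwheel"
$H '0 0 0 -.5 0 .3 .3;0 0 0 0 0 0 .3;0 0 0 0 0 0 .3' | grep -E 'eef|contact'
$H '0 0 0 -.5 0 .3 .3;0 0 0 0 0 0 .3;0 0 0 0 0 0 .3' | grep -E 'eef|contact'
python3 - <<'E'
from st import *
go(pose(30,.5)@F,[528,-233,116])
t=cams.grab_frame('top')[:,:,::-1];s=cams.grab_frame('side')[:,:,::-1]
def c(im,u,v,w=66,h=100,k=6): return cv2.resize(im[v:v+h,u:u+w],None,fx=k,fy=k,interpolation=cv2.INTER_CUBIC)
cv2.imwrite('pics/f4.png',np.hstack([c(t,300,150),c(s,240,190)]))
E
```

```text
eef_pos: [528.4, -232.8, 120.6]
contact_force: [-7.8, -1.8, 13.0]
eef_pos: [528.5, -232.7, 120.6]
contact_force: [-8.3, -1.5, 17.4]
[-0.97  0.61  2.12  1.43  1.09 -1.11] [ 528.5 -232.7  120.6] rv [-0.001 -0.007 -0.001] d [-4.4 -0.   1.6] F [-8.3 -1.5 17.4] [ 0.97 -0.88  0.55]
```

View pics/f4.png

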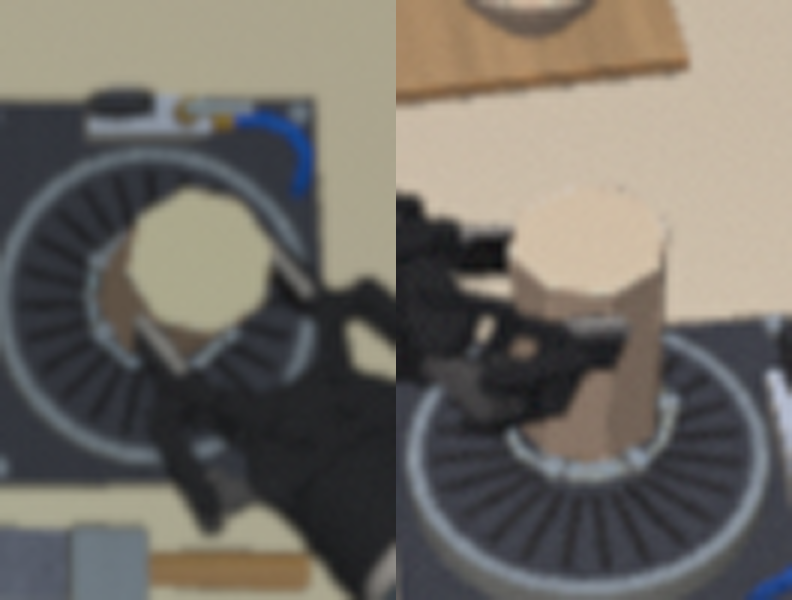

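Spider and rim meet all round, and the force now rises without travel at TCP z 120.6, so it is on the stop. Last check is centring and tilt.

```bash
python3 -m handwheel '0 0 0 -.3 0 .2 .3;0 0 0 0 0 0 .3;0 0 0 0 0 0 .3;0 0 0 0 0 0 .3;0 0 0 0 0 0 .3'
python3 - <<'E'
from h import *
a=(300+200.5/6-.5,150+260.5/6-.5);b=(240+(590.5-396)/6-.5,190+240.5/6-.5)
print('foot',plane('top',a,150).round(1),plane('side',b,150).round(1),tri(a,b))
s=r.sense(); print(s['qvel'].round(4),s['contact_force'])
E
```

```text
clock: 16.52
eef_pos: [528.6, -232.7, 120.6]
tcp_rot: [-3.139, -1.079, 0.521]
contact_force: [-10.7, -2.0, 19.4]
opening: 0.696
grasp_force: 78.5
foot [ 534.3 -229.7  150. ] [ 533.5 -231.   150. ] (array([ 534.05542828, -229.87017956,  148.96871244]), np.float64(0.7681510132581472))
[ 0.0008  0.0009  0.0005 -0.0012  0.0002  0.0013] [-10.71111394  -2.04866244  19.42832068]
```

```bash
python3 -c "
from rig import r
print(r.sign_off())"
```

```text
the job is handed in; nothing more can be done
None
```

I handed the job in at about 16.5 s with the beaker still gripped, mouth down over the air post and pressed on the spider's stop with about 22 N; its foot measured within about 2 mm of the post's axis, and no verdict came back.

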